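# Seat the filter lid and the relay before starting the grinder

### The job

Get the grinder's coolant station ready to run: one of the two filter pots has its lid standing proud, and the plug-in relay is standing proud of its socket on the control box. Press that lid and the relay straight down until both are fully home, in either order, and do not push down the mushroom knob of the hand pump.

Things in the scene. Friction and masses are not known exactly. Their poses are not given: they have to be found in the camera images.
- lid_a_top (a point): Centre of the top of the proud filter lid: round, flat, black, 84 mm across (90 over its ribs), 12 mm thick, white skirt showing below. Fixed grey pot, foot 104 mm across, dark rim 100 mm above the bench. Lid top starts 131 to 137 mm above the bench; home it is at 112 mm, on a hard stop. It only slides straight down, 7 N friction, stays where left, may be pressed anywhere on top. z is up.
- lid_b_top (a point): Centre of the top of the other pot's lid: identical pot and lid, but already fully home, its top 112 mm above the bench and no skirt showing. It needs nothing. Pots, pump and control box swap places from run to run.
- relay_top (a point): Centre of the top of the relay: upright white block, 36 mm (its x) by 50 mm (its y), 42 mm high, in a black socket (face 68 mm above the bench) on a fixed grey control box 90 x 130 x 60 mm. Its top starts 125 to 131 mm above the bench, brass pins showing; home it is at 110.5 mm, on a hard stop. It only slides straight down, 7 N friction, stays where left. z is up.
- pump_knob_top (a point): Centre of the top of the hand pump's black mushroom knob, 38 mm across, on a 10 mm rod above a fixed square aluminium block 60 mm high (foot 100 x 70 mm). Its top stands 128 mm above the bench. It is sprung (about 1.5 N to start, 7 N fully down, 25 mm travel) and must not be pushed down.

How it is judged:
By the outcome, as a careful person would: the job done as asked, in the order asked, and still so for the second after the job is handed in, with the robot touching nothing.
It also fails if it takes over 32 s, if anything falls off the work surface, if the arm or the gripper's body presses on something with over 40 N, if the wrist force passes 120 N, or if a joint passes its speed limit or range.

### The arm

A 7-joint arm with a two-finger parallel gripper is mounted at the origin on the work surface. World frame = base frame: x ahead of the robot, y to its left, z up, the work surface at z = 0. Lengths are in m, angles in rad, forces in N, time in s.
With the tool pointing down it reaches from about 0.425 to 1.025 m from the base axis. Payload 3.6 kg.
Tool frame: the origin (TCP) lies at the very end of the fingers, on their centre line; the grasp point (between the pads) lies 19 mm behind it; z points along the fingers, y is the line along which they close (so a half turn about z gives the same grasp; the last joint's range is limited). The gripper opens to 85 mm and grips with 20 to 120 N. Pads are 22 mm wide; open, the fingers measure 114 mm over their backs; the gripper's body (76 mm by 85 mm) begins 54 mm behind the grasp point. The pads swing forward as they close: fully open they stand 13 mm farther back than shut.
Start: joints at [1.238, 0.591, 0.048, 1.609, -0.033, 0.943, -0.034], TCP at [0.171, -0.704, 0.231] pointing down, gripper open.
Joint ranges: [-2.69, 2.69], [-0.47, 2.24], [-1.27, 1.36], [0.19, 2.51], [-1.53, 4.68], [0.08, 2.07], [-3.09, 3.09]. Speed limits (rad/s): [2.57, 2.57, 3.14, 3.14, 3.14, 3.14, 3.14].

### API

Orientations are given as a unit quaternion [x, y, z, w].
In Python, from cell import get_obs, get_image, job_done gives the robot as it stands. The module is installed in compiled form; this text tells all that it offers.
- The arm moves only by the tool carry_out, never from a script. Its argument "steps" is one flat list of numbers, 7 for each row, row after row: the shift along the tool's x, y, z in m, then the turn, a rotation vector about the tool's x, y, z in degrees, then the closure, from -1 (fully open) to 1 (shut). A call has 1 to 8 rows; each row shifts and turns the commanded pose from where the row before left it, along the tool's axes as they then stand; what a row does not reach is not made up. A row lasts 1/10 s, in which the tool goes at most 50 mm and 8.59 degrees, less where a joint would pass 70% of its speed; a pose out of reach is approached as far as the arm can. A call is refused whole if a number of a shift passes 0.05 or a number of a turn 8.59, either way. A call with a gripper value outside its range is refused whole. The fingers move at their own pace and stop on an object; the grip force is fixed at half the most. Time passes only in rows, so rows that do not move let the fingers close. It gives the time, the measured TCP pose, the force, the opening and the grip force at its end, in the units of the state.
- get_obs(): the state, without advancing time (a new reading comes with each control period).
- get_image(name): name is "side" or "top" or "wrist"; returns a dict with "image" (420x560x3 uint8, red, green, blue), "z_map" (420x560 float32, m along the optical axis (not along the pixel's ray), 0 where there is no reading), "K" (3x3 intrinsics, pixels), "R" (3x3) and "t" (3): a world point X has camera coordinates R X + t. Camera axes: x right, y down, z forward; pixel columns grow to the right and rows downward; lengths in m; the calibration is good to about 2 mm. A picture is of the moment at which its call begins.
- job_done(): hands the job in; it is judged then, once.
The state is a dict: "time": time; "q": joint angles; "qd": joint speeds; "joint_torque": joint torques, N m; "eef_pos": TCP position; "eef_rot": TCP orientation; "force": force on the tool from outside, world axes, zero at the start; "torque": the same for the moment, N m; "width": opening from 0.0 (shut) to 1.0 (fully open); "grip_force": force on a finger pad.
Only numpy, scipy, OpenCV 4.12 (cv2) and the standard library are available. Lean on these libraries where they do the work, as an engineer would, in place of code of your own. Each camera call takes 0.05 s, during which the arm holds its last target. There are 200 camera calls.

## Working session

There is one attempt and no reset: what is moved stays moved. The work goes in short steps, Python scripts to look and compute and a tool call to move; the robot and the scene stay as the last step left them, time stands still between calls to the robot, and variables do not carry over. Pictures are saved under pics/ and viewed, at most 10 in all, crops included, and the job is handed in when it is done.

Besides the shell and the picture viewer there is one more tool, called as name(argument=value, ...) on one line, values as JSON. carry_out: Moves the arm, as the interface text tells. Its arguments: {"type":"object","properties":{"steps":{"type":"array"}},"required":["steps"]}

```bash
mkdir -p pics; python3 - <<'E'
from cell import *
import cv2,numpy as np
o=get_obs();print(o['time'],o['eef_pos'],o['eef_rot'],o['width'],o['force'])
for n in("top","side"):
    d=get_image(n);np.savez(f'{n}.npz',**d);cv2.imwrite(f'pics/{n}.png',d['image'][:,:,::-1]);print(n,(-d['R'].T@d['t']).round(3))
E
```

```text
0.0 [ 0.17132504 -0.70363022  0.23013753] [ 9.92872867e-01  1.19173137e-01 -1.87211372e-04 -1.09452068e-03] 1.0025402618650563 [-0.43701236 -0.41825273  0.25737221]
top [0.469 0.004 1.11 ]
side [0.404 0.603 0.589]
```

View pics/top.png

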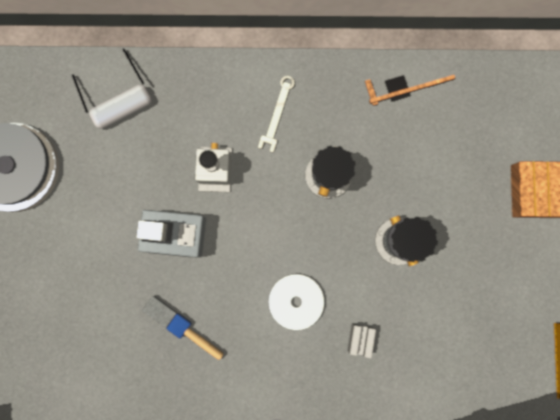

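View pics/side.png

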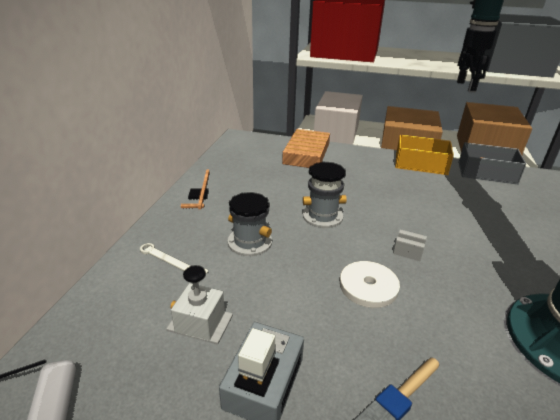

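Top view: lids are at (333,167) and (413,239), the relay at (152,231) and the knob at (208,159). The side view shows the far lid standing proud at (326,172), and the relay proud at (257,350). Next I measure with depth.

```bash
python3 - <<'E'
import numpy as np
for n,pts in(("top",dict(lid1=(333,167,25),lid2=(413,239,27),relay=(152,231,22),knob=(208,159,14))),("side",dict(lid1=(249,205,24),lid2=(326,173,22),relay=(257,348,28),knob=(194,274,14)))):
    d=np.load(n+'.npz');z=d['z_map'];v,u=np.mgrid[:420,:560]
    P=np.stack([(u-d['K'][0,2])/d['K'][0,0]*z,(v-d['K'][1,2])/d['K'][1,1]*z,z],-1)
    W=(P-d['t'])@d['R']
    for k,(a,b,r) in pts.items():
        m=(np.hypot(u-a,v-b)<r)&(z>0)&(W[...,2]>.1)&(W[...,2]<.15)
        w=W[m];h=np.percentile(w[:,2],90) if n=="side" else np.median(w[:,2]);w=w[abs(w[:,2]-h)<.005]
        import cv2
        print(n,k,len(w),'h',h.round(4),'mid',((w.min(0)+w.max(0))/2).round(3)[:2],'med',np.median(w,0).round(4),'ext',np.ptp(w,0).round(3),cv2.minAreaRect(w[:,:2].astype('f4')))
E
```

```text
top lid1 1390 h 0.114 mid [ 0.651 -0.111] med [ 0.6499 -0.111   0.114 ] ext [0.087 0.088 0.01 ] ((0.6505724191665649, -0.11035766452550888), (0.08670952171087265, 0.08743573725223541), 53.77903366088867)
top lid2 1533 h 0.1385 mid [ 0.505 -0.267] med [ 0.5043 -0.2662  0.1387] ext [0.086 0.088 0.01 ] ((0.504037082195282, -0.26652786135673523), (0.08636412769556046, 0.0866926833987236), 4.657153129577637)
top relay 451 h 0.1285 mid [0.516 0.255] med [0.5162 0.2552 0.1288] ext [0.038 0.052 0.01 ] ((0.5158646106719971, 0.255412220954895), (0.049825940281152725, 0.035787053406238556), 84.8018798828125)
top knob 263 h 0.1287 mid [0.661 0.144] med [0.6606 0.1434 0.1287] ext [0.037 0.037 0.01 ] ((0.6608575582504272, 0.14398787915706635), (0.03595465049147606, 0.036101073026657104), 27.34717559814453)
side lid1 690 h 0.1144 mid [ 0.652 -0.108] med [ 0.65   -0.1053  0.1133] ext [0.087 0.087 0.007] ((0.651157796382904, -0.10954171419143677), (0.08661187440156937, 0.08633977174758911), 27.879989624023438)
side lid2 514 h 0.1389 mid [ 0.506 -0.264] med [ 0.5048 -0.2609  0.1382] ext [0.089 0.09  0.007] ((0.5049132108688354, -0.26336202025413513), (0.08860388398170471, 0.08179513365030289), 19.8044490814209)
side relay 821 h 0.1285 mid [0.517 0.256] med [0.5163 0.2592 0.1275] ext [0.039 0.053 0.006] ((0.5173468589782715, 0.25616738200187683), (0.051387764513492584, 0.03697149083018303), 84.6648178100586)
side knob 267 h 0.1294 mid [0.662 0.146] med [0.6611 0.1479 0.1279] ext [0.037 0.035 0.006] ((0.6621655225753784, 0.14556246995925903), (0.03722802922129631, 0.03452535718679428), 4.580587387084961)
```

carry_out(steps=[0.03, -0.025, 0, 0, 0, 0, 1, 0.03, -0.025, 0, 0, 0, 0, 1, 0.03, -0.025, 0, 0, 0, 0, 1, 0.03, -0.025, 0, 0, 0, 0, 1, 0.03, -0.025, 0, 0, 0, 0, 1, 0.03, -0.025, 0, 0, 0, 0, 1, 0.03, -0.025, 0, 0, 0, 0, 1, 0.03, -0.025, 0, 0, 0, 0, 1])

```text
time: 0.9
eef_pos: [0.3579, -0.4517, 0.231]
eef_rot: [0.993, 0.119, -0.0, -0.0]
force: [0.4, -0.4, 0.4]
width: 0.0
grip_force: 0.0
```

carry_out(steps=[0.03, -0.025, 0, 0, 0, 0, 1, 0.03, -0.025, 0, 0, 0, 0, 1, 0.03, -0.025, 0, 0, 0, 0, 1, 0.03, -0.025, 0, 0, 0, 0, 1, 0.03, -0.025, 0, 0, 0, 0, 1, 0.03, -0.025, 0, 0, 0, 0, 1, 0, 0, 0, 0, 0, 0, 1])

```text
time: 1.6
eef_pos: [0.5011, -0.2583, 0.2312]
eef_rot: [0.992, 0.124, 0.001, -0.002]
force: [0.1, -1.0, 0.7]
width: 0.001
grip_force: 0.0
```

carry_out(steps=[0.002, 0.009, 0.02, 0, 0, 0, 1, 0, 0, 0.03, 0, 0, 0, 1, 0, 0, 0.02, 0, 0, 0, 1, 0, 0, 0.01, 0, 0, 0, 1, 0, 0, 0, 0, 0, 0, 1])

```text
time: 2.1
eef_pos: [0.4995, -0.2732, 0.1498]
eef_rot: [0.993, 0.119, -0.002, -0.001]
force: [-1.0, -0.4, 0.4]
width: -0.003
grip_force: 0.0
```

```bash
python3 - <<'E'
from cell import *
import cv2
print(get_obs()['eef_pos'])
cv2.imwrite('pics/s2.png',get_image('side')['image'][100:260,170:430,::-1].repeat(3,0).repeat(3,1))
E
```

```text
[ 0.49945744 -0.27320453  0.14983525]
```

View pics/s2.png

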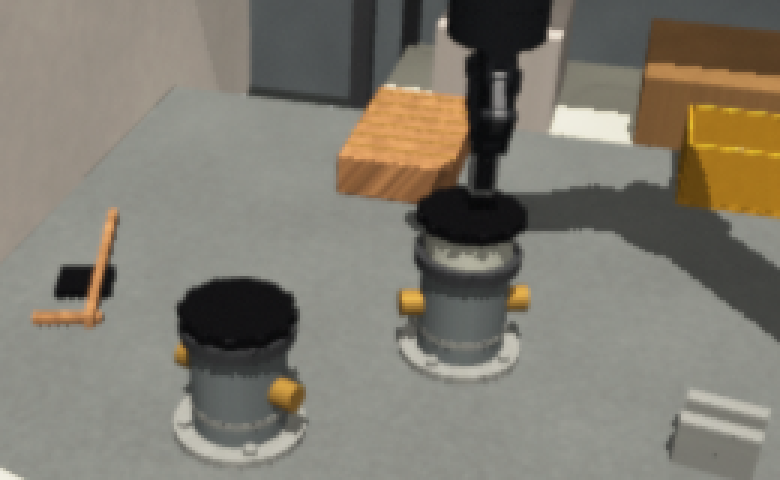

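The shut fingers are over the proud lid at (480,200), slightly off centre, and the white skirt is still visible at (470,250). I'll centre, then press gently.

carry_out(steps=[0.006, -0.006, 0.005, 0, 0, 0, 1, 0, 0, 0.006, 0, 0, 0, 1, 0, 0, 0.005, 0, 0, 0, 1, 0, 0, 0.005, 0, 0, 0, 1, 0, 0, 0.005, 0, 0, 0, 1, 0, 0, 0.005, 0, 0, 0, 1, 0, 0, 0.003, 0, 0, 0, 1, 0, 0, 0, 0, 0, 0, 1])

```text
time: 2.95
eef_pos: [0.5061, -0.2656, 0.1175]
eef_rot: [0.993, 0.119, 0.001, 0.0]
force: [-1.0, 1.3, 1.9]
width: -0.003
grip_force: 0.8
```

carry_out(steps=[0, 0, 0.003, 0, 0, 0, 1, 0, 0, 0.002, 0, 0, 0, 1, 0, 0, 0.001, 0, 0, 0, 1, 0, 0, 0, 0, 0, 0, 1])

```text
time: 3.35
eef_pos: [0.5061, -0.2657, 0.1121]
eef_rot: [0.993, 0.119, 0.001, 0.0]
force: [0.1, 2.6, 7.0]
width: -0.002
grip_force: 3.1
```

carry_out(steps=[0, 0, 0.001, 0, 0, 0, 1, 0, 0, 0, 0, 0, 0, 1])

```text
time: 3.55
eef_pos: [0.5061, -0.2657, 0.112]
eef_rot: [0.993, 0.119, 0.001, 0.0]
force: [-1.5, 2.2, 12.5]
width: 0.002
grip_force: 6.6
```

carry_out(steps=[0, 0, 0.001, 0, 0, 0, 1, 0, 0, 0, 0, 0, 0, 1])

```text
time: 3.75
eef_pos: [0.5062, -0.2657, 0.1119]
eef_rot: [0.993, 0.119, 0.001, 0.0]
force: [-2.3, 3.6, 20.0]
width: 0.004
grip_force: 10.0
```

Force rises with no motion at 0.112, so the lid is home. Lift and go to the relay.

carry_out(steps=[0, 0, -0.01, 0, 0, 0, 1, 0, 0, -0.03, 0, 0, 0, 1, 0, 0, -0.04, 0, 0, 0, 1, 0, 0, -0.03, 0, 0, 0, 1, 0.0095, -0.036, 0, 0, 0, 0, 1, 0.0095, -0.036, 0, 0, 0, 0, 1, 0.0095, -0.036, 0, 0, 0, 0, 1, 0.0095, -0.036, 0, 0, 0, 0, 1])

```text
time: 4.55
eef_pos: [0.5076, -0.1163, 0.2193]
eef_rot: [0.993, 0.119, -0.0, 0.0]
force: [0.2, 0.3, 0.3]
width: 0.0
grip_force: 0.0
```

carry_out(steps=[0.0095, -0.036, 0, 0, 0, 0, 1, 0.0095, -0.036, 0, 0, 0, 0, 1, 0.0095, -0.036, 0, 0, 0, 0, 1, 0.0095, -0.036, 0, 0, 0, 0, 1, 0.0095, -0.036, 0, 0, 0, 0, 1, 0.0095, -0.036, 0, 0, 0, 0, 1, 0.0095, -0.036, 0, 0, 0, 0, 1, 0.0095, -0.036, 0, 0, 0, 0, 1])

```text
time: 5.35
eef_pos: [0.5137, 0.1815, 0.2192]
eef_rot: [0.993, 0.119, -0.0, 0.0]
force: [0.6, -0.2, -0.7]
width: 0.002
grip_force: 0.0
```

carry_out(steps=[0.0095, -0.036, 0, 0, 0, 0, 1, 0.0095, -0.036, 0, 0, 0, 0, 1, 0, 0, 0, 0, 0, 0, 1])

```text
time: 5.65
eef_pos: [0.5146, 0.2623, 0.2195]
eef_rot: [0.992, 0.123, 0.001, -0.002]
force: [-0.7, -0.2, 0.5]
width: 0.0
grip_force: 0.0
```

carry_out(steps=[0, 0, 0.02, 0, 0, 0, 1, 0, 0, 0.03, 0, 0, 0, 1, 0, 0, 0.02, 0, 0, 0, 1, 0, 0, 0, 0, 0, 0, 1])

```text
time: 6.05
eef_pos: [0.5132, 0.2528, 0.1465]
eef_rot: [0.993, 0.119, -0.003, 0.002]
force: [-0.9, -0.1, 0.1]
width: 0.002
grip_force: 0.0
```

```bash
python3 - <<'E'
from cell import *
import cv2,numpy as np
d=get_image('side');np.savez('s3.npz',**d)
cv2.imwrite('pics/s3.png',d['image'][240:420,140:400,::-1].repeat(3,0).repeat(3,1))
z=d['z_map'];v,u=np.mgrid[:420,:560]
P=np.stack([(u-d['K'][0,2])/d['K'][0,0]*z,(v-d['K'][1,2])/d['K'][1,1]*z,z],-1);W=(P-d['t'])@d['R']
m=(np.hypot(W[...,0]-.505,W[...,1]+.265)<.043)&(W[...,2]>.105)&(W[...,2]<.16)
print(m.sum(),np.percentile(W[m][:,2],[10,50,90]))
print(get_obs()['eef_pos'])
E
```

```text
539 [0.10998021 0.11318396 0.11446485]
[0.51438529 0.25359714 0.14811158]
```

View pics/s3.png

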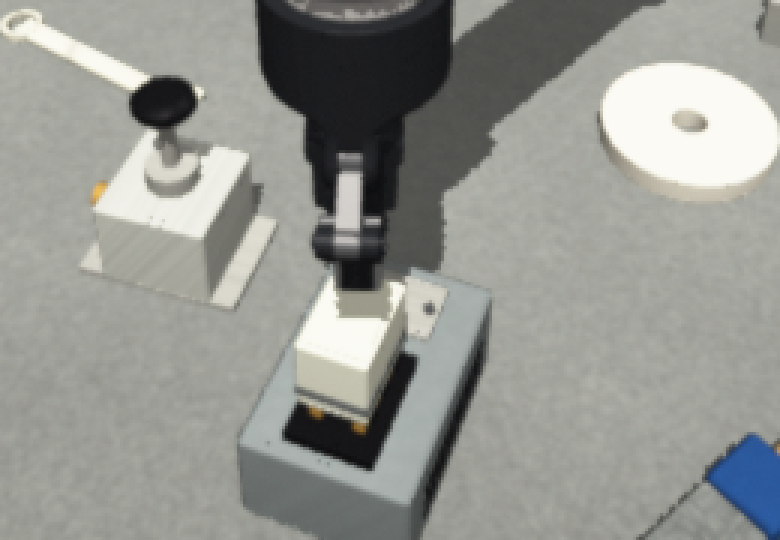

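The lid now reads the same height as the home one. The shut fingers are over the relay top at (365,300), with the pins still showing at (340,420), and the knob is well clear at (165,100). Press the relay.

carry_out(steps=[0.002, -0.001, 0.006, 0, 0, 0, 1, 0, 0, 0.006, 0, 0, 0, 1, 0, 0, 0.005, 0, 0, 0, 1, 0, 0, 0.005, 0, 0, 0, 1, 0, 0, 0.005, 0, 0, 0, 1, 0, 0, 0.004, 0, 0, 0, 1, 0, 0, 0, 0, 0, 0, 1])

```text
time: 6.8
eef_pos: [0.5171, 0.2566, 0.1183]
eef_rot: [0.993, 0.119, 0.0, -0.0]
force: [-0.5, 0.5, 0.7]
width: 0.005
grip_force: 0.2
```

carry_out(steps=[0, 0, 0.003, 0, 0, 0, 1, 0, 0, 0.002, 0, 0, 0, 1, 0, 0, 0.002, 0, 0, 0, 1, 0, 0, 0, 0, 0, 0, 1])

```text
time: 7.2
eef_pos: [0.5172, 0.2567, 0.1116]
eef_rot: [0.993, 0.119, 0.0, -0.0]
force: [-0.7, 0.3, 4.1]
width: -0.002
grip_force: 1.9
```

carry_out(steps=[0, 0, 0.002, 0, 0, 0, 1, 0, 0, 0, 0, 0, 0, 1])

```text
time: 7.4
eef_pos: [0.5172, 0.2567, 0.1101]
eef_rot: [0.993, 0.119, 0.0, -0.0]
force: [-1.6, -1.3, 7.8]
width: 0.002
grip_force: 3.8
```

carry_out(steps=[0, 0, 0.001, 0, 0, 0, 1, 0, 0, 0, 0, 0, 0, 1])

```text
time: 7.6
eef_pos: [0.5172, 0.2567, 0.11]
eef_rot: [0.993, 0.119, 0.0, 0.0]
force: [-2.7, -1.0, 14.8]
width: -0.003
grip_force: 7.1
```

carry_out(steps=[0, 0, 0.001, 0, 0, 0, 1, 0, 0, 0, 0, 0, 0, 1])

```text
time: 7.8
eef_pos: [0.5173, 0.2567, 0.1099]
eef_rot: [0.993, 0.119, 0.0, 0.0]
force: [-4.8, -2.6, 21.5]
width: 0.001
grip_force: 10.4
```

carry_out(steps=[0, 0, -0.01, 0, 0, 0, 1, 0, 0, -0.03, 0, 0, 0, 1, 0, 0, -0.04, 0, 0, 0, 1, 0, 0, -0.04, 0, 0, 0, 1, 0, 0, 0, 0, 0, 0, 1, 0, 0, 0, 0, 0, 0, 1])

```text
time: 8.4
eef_pos: [0.5174, 0.2568, 0.2281]
eef_rot: [0.993, 0.119, 0.001, -0.0]
force: [-0.5, 0.0, -1.3]
width: -0.001
grip_force: 0.0
```

```bash
python3 - <<'E'
from cell import *
import cv2,numpy as np
d=get_image('side')
cv2.imwrite('pics/s4.png',d['image'][120:420,140:400,::-1].repeat(2,0).repeat(2,1))
z=d['z_map'];v,u=np.mgrid[:420,:560]
P=np.stack([(u-d['K'][0,2])/d['K'][0,0]*z,(v-d['K'][1,2])/d['K'][1,1]*z,z],-1);W=(P-d['t'])@d['R']
for x,y,r in((.505,-.265,.043),(.65,-.11,.043),(.516,.256,.017),(.661,.145,.017)):
    m=(np.hypot(W[...,0]-x,W[...,1]-y)<r)&(W[...,2]>.09)&(W[...,2]<.16)
    print(m.sum(),np.percentile(W[m][:,2],[10,50,90]))
print(get_obs()['eef_pos'],get_obs()['force'])
E
```

```text
713 [0.09696497 0.1126806  0.11427088]Traceback (most recent call last):
  File "<stdin>", line 9, in <module>
    return _quantile_unchecked(
        a, q, axis, out, overwrite_input, method, keepdims, weights)
    return _ureduce(a,
                    func=_quantile_ureduce_func,
    ...<5 lines>...
                    overwrite_input=overwrite_input,
                    method=method)
    r = func(a, **kwargs)
    result = _quantile(arr,
                       quantiles=q,
    ...<2 lines>...
                       out=out,
                       weights=wgt)
    slices_having_nans = np.isnan(arr[-1, ...])
                                  ~~~^^^^^^^^^
IndexError: index -1 is out of bounds for axis 0 with size 0
```

View pics/s4.png

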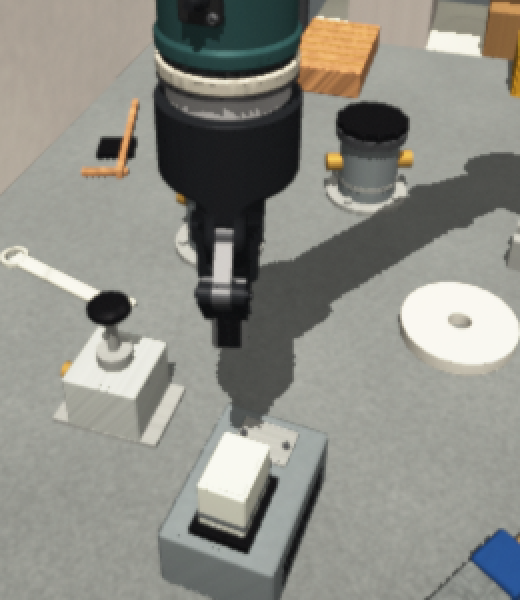

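The lid is home with no skirt showing (372,125). The relay is seated with no pins showing (235,490). The knob is still up (108,308) and the arm is clear of everything.

```bash
python3 -c "
from cell import *
print(job_done())"
```

```text
the job is handed in; nothing more can be done
None
```

The proud filter lid and the relay are both pressed down to their hard stops, the pump knob was not touched, and the job was handed in at about 8.5 s with the arm clear.

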